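# Re-arm the cut-off saw: shut the guard hood and press the sunken reset

## Task

The bench cut-off saw has locked itself out because its clear guard hood stands open. With the fingertips, gently push the hood down until it is fully shut, then reach a fingertip down into the well of the blue reset button, press it right in, hold it there for a moment and let it come out again. Do not grip or lift anything, do not press the green start button or the red emergency stop, and leave everything else on and around the machine where it lies.

Things in the scene. Friction and masses are not known exactly. Their poses are not given: they have to be found in the camera images.
- saw: green bench cut-off saw, fixed to the bench; 280 mm deep (its x), 330 mm wide (its y). Origin: on the bench under the middle of the machine; its x points away from the operator (to the rear, where the hood hinge is), y to the left, z up. Chamber with the wheel and work clamp on the left under the clear hood, floor at z 90 mm; motor housing on the right (y from -158 to -43 mm), its flat top carries the control panel, panel face at z 161 mm
- hood (a joint): angle of the clear guard hood in rad: 0 = fully shut, grows as it opens upward, starts standing open at 0.45 to 0.85. A stiff friction hinge: the hood (0.45 kg) stays where it is left and a few newtons at its front edge push it down; the hinge stop lets it go no lower than 0. A level bar handle (90 mm long) stands 35 mm out from the middle of its front face, 35 mm below the top face
- hood_hinge (a point): middle of the hood's hinge axis, which runs along the saw's y at the rear lower edge of the hood; 110 mm behind and 60 mm left of the saw's origin, 92 mm above the bench. Fixed to the saw
- hood_edge (a point): middle of the top front edge of the hood, on its outer face; moves with the hood. When shut it lies 210 mm in front of the hinge axis and 85 mm above it (177 mm above the bench). The hood's top is a flat plate 210 mm long (front to rear) and 200 mm wide with a dark frame; its front face hangs 80 mm down from this edge
- reset (a joint): travel of the blue reset button in m: 0 = out, 0.006 = fully in; spring return, about 2 N to start, 5 N fully in, then a hard stop
- reset_top (a point): centre of the top face of the blue reset button (30 mm across), moves with it; it faces straight up. It is sunk in an upright round grey well open at the top: bore 48 mm, wall 4.5 mm, rim 34 mm above the panel; at rest the button face lies 24 mm below the rim, 10 mm above the panel and 171 mm above the bench
- reset_rim (a point): centre of the open mouth of the reset button's well, level with its rim, 195 mm above the bench
- start (a joint): travel of the green start button in m: 0 = out, 0.006 = fully in; same spring
- start_top (a point): centre of the top face of the green start button, in an equal grey well 75 mm from the blue one, in line front to rear on the panel (either may be the front one)
- estop (a joint): travel of the red emergency stop in m: 0 = out, 0.005 = pressed in
- estop_top (a point): top of the red mushroom emergency stop (40 mm across, top 33 mm above the panel), on a yellow disc at the front end of the panel
- file: flat file with wooden handle, 240 mm long, lying on the bench beside the saw's motor housing. Origin: underside, by the middle; for leaving alone
- wrench: steel spanner 170 mm long lying on the bench in front of the saw. Origin: underside, by the middle; for leaving alone
- hammer: hammer 280 mm long, wooden handle, lying on the left part of the bench. Origin: underside, by the middle; for leaving alone
- stamp_a: steel letter stamp 11 x 11 x 73 mm lying on the striking plate. Origin: underside, by the middle; for leaving alone
- stamp_b: second letter stamp, same size, on the striking plate. Origin: underside, by the middle; for leaving alone
- tag: round aluminium tag 36 mm across, 4 mm thick, on the striking plate. Origin: underside, by the middle; for leaving alone
- oil: yellow oil bottle with red cap, 56 mm across, 130 mm tall, standing on the right of the bench. Origin: underside, by the middle; for leaving alone
- offcut: round steel offcut, 18 mm across and 40 mm long, lying on the saw's chamber floor under the hood. Origin: underside, by the middle; for leaving alone

How it is judged:
By the outcome, as a careful person would: the job done as asked, in the order asked, and still so for the second after the job is handed in, with the robot touching nothing.
It also fails if it takes over 48 s, if anything falls off the work surface, if the arm or the gripper's body presses on something with over 40 N, if the wrist force passes 120 N, or if a joint passes its speed limit or range.

## Robot

A 6-joint arm with a two-finger parallel gripper is mounted at the origin on the work surface. World frame = base frame: x ahead of the robot, y to its left, z up, the work surface at z = 0. Lengths are in m, angles in rad, forces in N, time in s.
With the tool pointing down it reaches from about 0.3 to 0.95 m from the base axis. Payload 3.1 kg.
Tool frame: the origin (TCP) lies midway between the tips of the shut fingers; the grasp point (between the pads) lies 19 mm behind it; z points along the fingers, y is the line along which they close (so a half turn about z gives the same grasp; the last joint's range is limited). The gripper opens to 85 mm and grips with 20 to 120 N. Pads are 22 mm wide; open, the fingers measure 114 mm over their backs; the gripper's body (76 mm by 85 mm) begins 54 mm behind the grasp point. The pads swing forward as they close: fully open they stand 13 mm farther back than shut.
Start: joints at [1.215, 0.308, 1.634, -0, 1.2, -0.07], TCP at [0.176, 0.6, 0.231] pointing down, gripper open.
Joint ranges: [-3.06, 3.06], [-0.79, 1.96], [0.05, 2.63], [-1.19, 4.34], [0.05, 2.64], [-2.94, 2.94]. Speed limits (rad/s): [2.79, 2.79, 3.14, 3.14, 3.14, 3.14].

## Interface

Orientations are given as a unit quaternion [x, y, z, w].
In Python, from cell import get_obs, capture, hand_in gives the robot as it stands.
- The arm moves only by the tool move_arm, never from a script. Its argument "targets" is a list of rows, each an object with "angular": the turn, a rotation vector about the tool's x, y, z in rad, a list of three; "slide": the shift along the tool's x, y, z in mm, a list of three; "jaw": the opening, from 0 (shut) to 1 (fully open). In form: [{"angular": [ax, ay, az], "slide": [x, y, z], "jaw": jaw}, ...]. A call has 1 to 8 rows; each row shifts and turns the commanded pose from where the row before left it, along the tool's axes as they then stand; what a row does not reach is not made up. A row lasts 1/10 s, in which the tool goes at most 50 mm and 8.59 degrees, less where a joint would pass 70% of its speed; a pose out of reach is approached as far as the arm can. A call with a gripper value outside its range is refused whole. The fingers move at their own pace and stop on an object; "newtons" is the grip in N (left out, the last holds). Time passes only in rows, so rows that do not move let the fingers close. It gives the time, the measured TCP pose, the force, the opening and the grip force at its end, in the units of the state.
- get_obs(): the state, without advancing time (a new reading comes with each control period).
- capture(name): name is "scene" or "top" or "wrist"; returns a dict with "color" (420x560x3 uint8, red, green, blue), "z_map" (420x560 float32, m along the optical axis (not along the pixel's ray), 0 where there is no reading), "camera_matrix" (3x3 intrinsics, pixels), "k1" (the pictures are not rectified: a ray, as slopes to the right and down, at radius r is drawn at 1 + k1 r^2 times it, then the intrinsics apply), "R" (3x3) and "t" (3): a world point X has camera coordinates R X + t. Camera axes: x right, y down, z forward; pixel columns grow to the right and rows downward; lengths in m; the calibration is good to about 2 mm. A picture is of the moment at which its call begins.
- hand_in(): hands the job in; it is judged then, once.
The state is a dict: "clock": time; "joints": joint angles; "qd": joint speeds; "joint_torque": joint torques, N m; "tcp_pos": TCP position; "tool_rot": TCP orientation; "force": force on the tool from outside, world axes, zero at the start; "wrist_torque": the same for the moment, N m; "opening": opening from 0.0 (shut) to 1.0 (fully open); "grip_force": force on a finger pad.
Only numpy, scipy, OpenCV 4.12 (cv2) and the standard library are available. Lean on these libraries where they do the work, as an engineer would, in place of code of your own. Each camera call takes 0.05 s, during which the arm holds its last target. There are 200 camera calls.

## Working session

There is one attempt and no reset: what is moved stays moved. The work goes in short steps, Python scripts to look and compute and a tool call to move; the robot and the scene stay as the last step left them, time stands still between calls to the robot, and variables do not carry over. Pictures are saved under pics/ and viewed, at most 10 in all, crops included, and the job is handed in when it is done.

Besides the shell and the picture viewer there is one more tool, called after "Emit:" in YAML: its name, and indented under it one key for each argument. move_arm: Moves the arm, as the interface text tells. Its arguments: {"type":"object","properties":{"targets":{"type":"array"},"newtons":{"type":"number"}},"required":["targets"]}

```bash
mkdir -p pics
cat > h.py <<'E'
import numpy as np, cv2
from cell import get_obs, capture, hand_in
def px2w(c,u,v,z=None,plane=None):
    K=c["camera_matrix"];d=np.array([(u-K[0,2])/K[0,0],(v-K[1,2])/K[1,1]]);s=d.copy()
    for _ in range(20): s=d/(1+c["k1"]*(s@s))
    r=np.array([s[0],s[1],1.]);R=np.array(c["R"]);t=np.array(c["t"])
    if plane is not None:
        o=-R.T@t; w=R.T@r; return o+w*(plane-o[2])/w[2]
    if z is None:
        p=c["z_map"][int(v)-1:int(v)+2,int(u)-1:int(u)+2];z=np.median(p[p>0]) if (p>0).any() else np.nan
    return R.T@(r*z-t)
E
python3 - <<'E'
from h import *
import pickle
for n in("scene","top"):
    c=capture(n);pickle.dump(c,open(n+".pkl","wb"))
    cv2.imwrite(f"pics/{n}1.png",cv2.resize(c["color"][:,:,::-1],(800,600),interpolation=cv2.INTER_CUBIC))
print(get_obs())
E
```

```text
{'clock': 0.1, 'joints': array([ 1.21532060e+00,  3.08916589e-01,  1.63510687e+00,  1.19882788e-05,
        1.19971418e+00, -6.97009614e-02]), 'qd': array([ 0.00073813, -0.00311278, -0.00275575,  0.00092289,  0.00035658,
        0.00026378]), 'joint_torque': array([-4.52740069e-04, -4.16407835e+01, -2.77643198e+01, -3.80847678e-05,
        3.93005743e-03,  1.59166513e-05]), 'tcp_pos': array([0.17594118, 0.59891743, 0.23014009]), 'tool_rot': array([ 1.42403739e-01,  9.89808075e-01, -1.04716989e-03, -2.31743907e-04]), 'force': array([-0.09063475, -0.25520562, -0.43718447]), 'wrist_torque': array([ 0.01343397, -0.05799815,  0.02502039]), 'grip_force': 0.0, 'opening': 0.9999833411230548}
```

View pics/scene1.png

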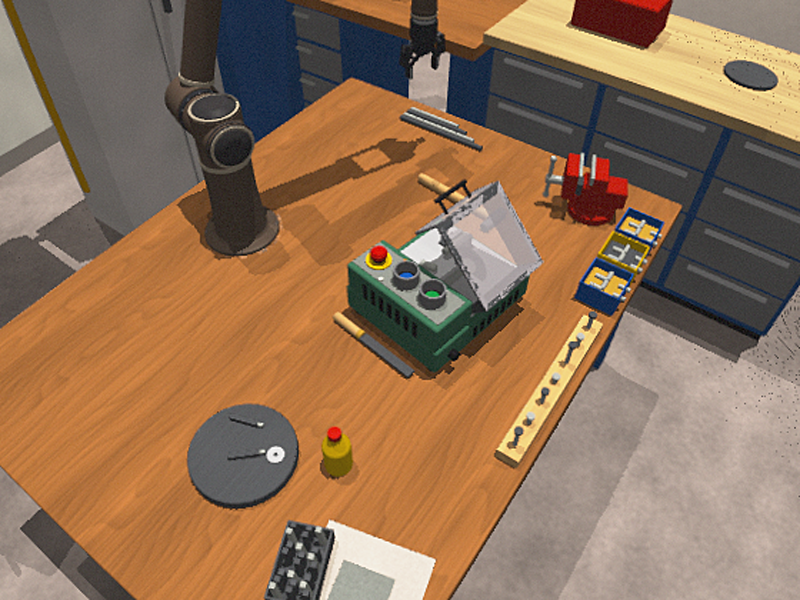

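View pics/top1.png

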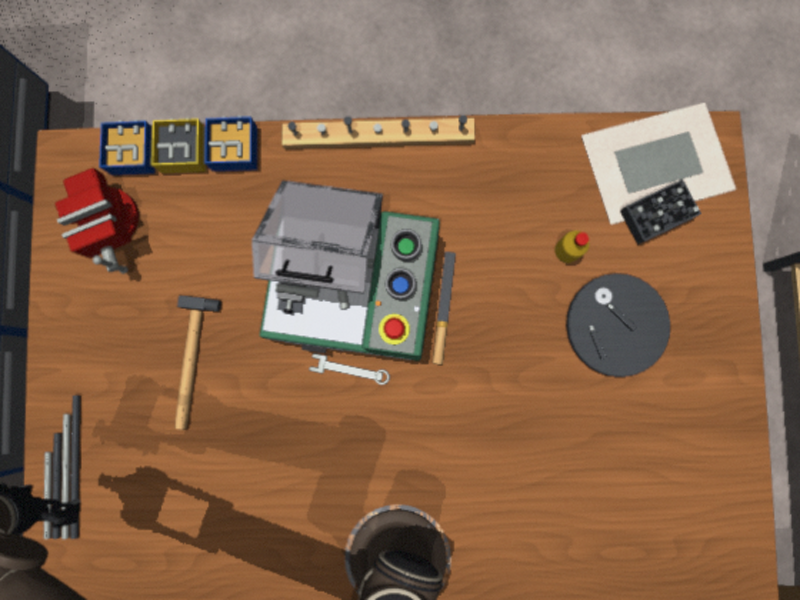

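The pictures show the panel with estop in front (top 394,328), blue (400,284), green at the rear (407,245). The hood stands open, with its handle from (278,270) to (332,280) in the top view.

Run:
```python
from h import *
import pickle
np.set_printoptions(precision=4,suppress=True)
c=pickle.load(open("top.pkl","rb"))
P={}
hsv=cv2.cvtColor(c["color"],cv2.COLOR_RGB2HSV)
def cen(lo,hi,box):
    m=cv2.inRange(hsv,lo,hi);k=np.zeros_like(m);x0,y0,x1,y1=box;k[y0:y1,x0:x1]=1;v,u=np.nonzero(m*k);return u.mean(),v.mean(),len(u)
for n,lo,hi,b,z in(("reset",(100,120,50),(125,255,255),(268,186,292,212),.171),("start",(50,120,50),(80,255,255),(277,162,292,181),.171),("estop",(0,150,80),(8,255,255),(262,216,290,244),.190)):
    u,v,k=cen(lo,hi,b);P[n]=px2w(c,u,v,plane=z);print(n,u,v,k,P[n],px2w(c,u,v))
# rim: from reset to start line = saw +x
d=(P["start"]-P["reset"])[:2];print("dist",np.linalg.norm(d),"yaw",np.arctan2(d[1],d[0]))
# corners of the base as a yaw check (top z~.16 housing right edge)
a=px2w(c,440*.7,217*.7,plane=.161);b=px2w(c,420*.7,360*.7,plane=.161);print("housing right edge",a,b,np.arctan2(*(a-b)[[1,0]]),np.linalg.norm(a-b))
for q in [(278,271),(305,275),(331,281)]: print("handle",px2w(c,q[0]*.7,q[1]*.7),c["z_map"][int(q[1]*.7)-2:int(q[1]*.7)+3,int(q[0]*.7)])
s=pickle.load(open("scene.pkl","rb"))
for n,q in dict(handleL=(440,194),handleR=(465,183),c1=(498,182),c2=(445,212),c3=(541,265),c4=(486,308),bluerim=(405,275)).items(): print(n,px2w(s,q[0]*.7,q[1]*.7))
cv2.imwrite("pics/crop1.png",np.hstack([cv2.resize(c["color"][110:260,165:325,::-1],(400,375),interpolation=3),cv2.resize(s["color"][115:265,235:395,::-1],(400,375),interpolation=3)]))
```

```text
reset 279.8076923076923 199.03846153846155 104 [ 0.5464 -0.0209  0.171 ] [ 0.5466 -0.0209  0.1698]
start 283.8061224489796 172.05102040816325 98 [ 0.62   -0.0336  0.171 ] [ 0.6203 -0.0336  0.1694]
estop 275.6258503401361 229.48299319727892 147 [ 0.4633 -0.0079  0.19  ] [ 0.463  -0.008   0.1944]
dist 0.0746807782816421 yaw -0.1715668561543365
housing right edge [ 0.6765 -0.1017  0.161 ] [ 0.4035 -0.0552  0.161 ] -0.16891834324366925 0.27690313986558457
handle [0.5572 0.1842 0.3009] [1.1623 1.1578 1.1186 1.1127 1.1137]
handle [0.5489 0.1381 0.3022] [1.1603 1.1145 1.1144 1.1139 1.1144]
handle [0.5377 0.0943 0.3   ] [1.1134 1.1145 1.1165 1.116  1.1696]
handleL [0.3672 0.4204 0.0109]
handleR [0.5623 0.1832 0.2975]
c1 [0.6152 0.2366 0.29  ]
c2 [0.5663 0.0973 0.2783]
c3 [0.7646 0.1973 0.1515]
c4 [0.7276 0.0128 0.1581]
bluerim [ 0.5437 -0.0157  0.1697]
```

View pics/crop1.png

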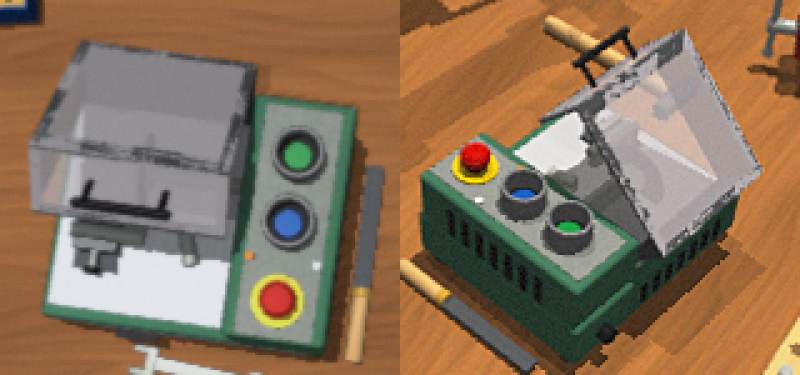

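Emit:
move_arm:
  targets:
    - {"angular": [0, 0, -0.115], "slide": [0, 0, -42], "jaw": 0}
    - {"angular": [0, 0, 0], "slide": [0, 0, -42], "jaw": 0}
    - {"angular": [0, 0, 0], "slide": [0, 0, -42], "jaw": 0}
    - {"angular": [0, 0, 0], "slide": [0, 0, -42], "jaw": 0}
    - {"angular": [0, 0, 0], "slide": [-38, -27, 0], "jaw": 0}
    - {"angular": [0, 0, 0], "slide": [-38, -27, 0], "jaw": 0}
    - {"angular": [0, 0, 0], "slide": [-38, -27, 0], "jaw": 0}
    - {"angular": [0, 0, 0], "slide": [-38, -27, 0], "jaw": 0}

```text
clock: 0.9
tcp_pos: [0.3083, 0.4659, 0.3987]
tool_rot: [0.085, 0.996, -0.0, -0.0]
force: [0.6, 0.6, 0.5]
opening: -0.002
grip_force: 0.0
```

Emit:
move_arm:
  targets:
    - {"angular": [0, 0, 0], "slide": [-38, -27, 0], "jaw": 0}
    - {"angular": [0, 0, 0], "slide": [-38, -27, 0], "jaw": 0}
    - {"angular": [0, 0, 0], "slide": [-38, -27, 0], "jaw": 0}
    - {"angular": [0, 0, 0], "slide": [-38, -27, 0], "jaw": 0}
    - {"angular": [0, 0, 0], "slide": [-38, -27, 0], "jaw": 0}
    - {"angular": [0, 0, 0], "slide": [-38, -27, 0], "jaw": 0}
    - {"angular": [0, 0, 0], "slide": [-38, -27, 0], "jaw": 0}
    - {"angular": [0, 0, 0], "slide": [-38, -27, 0], "jaw": 0}

```text
clock: 1.7
tcp_pos: [0.5713, 0.2012, 0.3987]
tool_rot: [0.085, 0.996, -0.0, -0.0]
force: [0.0, 1.6, 0.1]
opening: -0.003
grip_force: 0.0
```

```bash
cat >> h.py <<'E'
A=-.17;ex=np.array([np.cos(A),np.sin(A),0]);ey=np.array([-np.sin(A),np.cos(A),0])
def st():
    from scipy.spatial.transform import Rotation as Ro
    o=get_obs();p=o["tcp_pos"];M=Ro.from_quat(o["tool_rot"]).as_matrix()
    print("t",round(o["clock"],2),"s,l,z",(p@ex).round(4),(p@ey).round(4),p[2].round(4),"force",o["force"].round(1),"op",round(o["opening"],3))
    print("toolx.ex,ey",M[:,0]@ex,M[:,0]@ey,"tilt",M[:2,2]); return o
E
python3 - <<'E'
from h import *
st()
E
```

```text
t 1.7 s,l,z 0.5291 0.295 0.3987 force [0.  1.6 0.1] op -0.003
toolx.ex,ey -0.9999991150352019 0.0009291846311669238 tilt [-9.71323760e-04 -2.96439848e-05]
```

Emit:
move_arm:
  targets:
    - {"angular": [0, 0, 0], "slide": [-32, -22, 0], "jaw": 0}
    - {"angular": [0, 0, 0], "slide": [-32, -22, 0], "jaw": 0}
    - {"angular": [0, 0, 0], "slide": [-32, -21, 0], "jaw": 0}
    - {"angular": [0, 0, 0], "slide": [0, 0, 30], "jaw": 0}
    - {"angular": [0, 0, 0], "slide": [0, 0, 30], "jaw": 0}
    - {"angular": [0, 0, 0], "slide": [0, 0, 25], "jaw": 0}
    - {"angular": [0, 0, 0], "slide": [0, 0, 0], "jaw": 0}

```text
clock: 2.4
tcp_pos: [0.651, 0.1219, 0.308]
tool_rot: [0.085, 0.996, -0.001, -0.005]
force: [0.6, 0.2, -0.9]
opening: 0.001
grip_force: 0.0
```

Run:
```python
from h import *
st()
c=capture("scene");cv2.imwrite("pics/s2.png",cv2.resize(c["color"][60:270,220:420,::-1],(600,600),interpolation=3))
```

```text
t 2.4 s,l,z 0.621 0.2302 0.308 force [ 0.6  0.2 -0.9] op 0.001
toolx.ex,ey -0.9999413250167611 0.0012240997093485861 tilt [-0.01115029 -0.00131473]
```

View pics/s2.png

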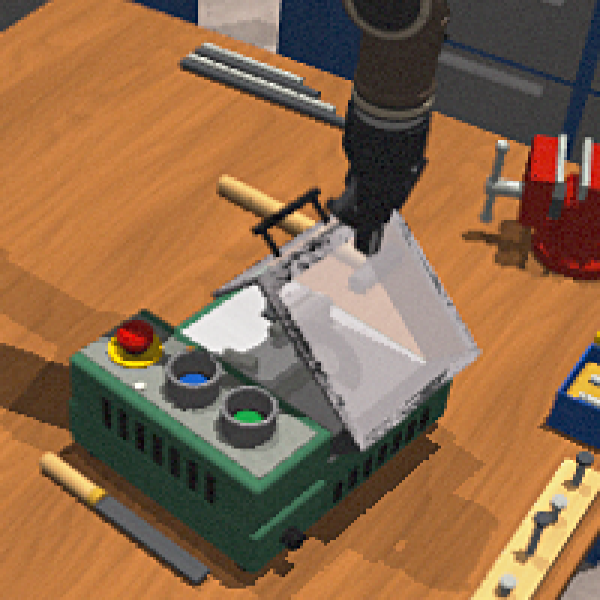

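The picture shows the shut fingertips just above the hood plate at (370,240), clear of the handle. I'll approach and start along the arc.

Emit:
move_arm:
  targets:
    - {"angular": [0, 0, 0], "slide": [6, 0, 8], "jaw": 0}
    - {"angular": [0, 0, 0], "slide": [6, 0, 8], "jaw": 0}
    - {"angular": [0, 0, 0], "slide": [5, 0, 7], "jaw": 0}
    - {"angular": [0, 0, 0], "slide": [5, 0, 6], "jaw": 0}
    - {"angular": [0, 0, 0], "slide": [8, 0, 4], "jaw": 0}
    - {"angular": [0, 0, 0], "slide": [8, 0, 4], "jaw": 0}

```text
clock: 3.05
tcp_pos: [0.6174, 0.1288, 0.2781]
tool_rot: [0.085, 0.996, -0.0, 0.002]
force: [3.0, -0.6, 2.7]
opening: -0.007
grip_force: 1.8
```

```bash
python3 -c "
from h import *
st()"
```

```text
t 3.05 s,l,z 0.5867 0.2314 0.2781 force [ 3.  -0.6  2.7] op -0.007
toolx.ex,ey -0.9999906854307679 0.000579691702899815 tilt [ 0.00425644 -0.00048521]
```

Emit:
move_arm:
  targets:
    - {"angular": [0, 0, 0], "slide": [8, 0, 3.5], "jaw": 0}
    - {"angular": [0, 0, 0], "slide": [8, 0, 3.5], "jaw": 0}
    - {"angular": [0, 0, 0], "slide": [7.5, 0, 4.5], "jaw": 0}
    - {"angular": [0, 0, 0], "slide": [7.5, 0, 5], "jaw": 0}
    - {"angular": [0, 0, 0], "slide": [7, 0, 5], "jaw": 0}
    - {"angular": [0, 0, 0], "slide": [6.5, 0, 5.5], "jaw": 0}

```text
clock: 3.65
tcp_pos: [0.5715, 0.1368, 0.2503]
tool_rot: [0.085, 0.996, 0.0, -0.001]
force: [-1.3, -0.2, 5.8]
opening: 0.001
grip_force: 2.3
```

Emit:
move_arm:
  targets:
    - {"angular": [0, 0, 0], "slide": [6, 0, 6], "jaw": 0}
    - {"angular": [0, 0, 0], "slide": [6, 0, 6], "jaw": 0}
    - {"angular": [0, 0, 0], "slide": [6, 0, 6], "jaw": 0}
    - {"angular": [0, 0, 0], "slide": [6, 0, 6], "jaw": 0}

```text
clock: 4.05
tcp_pos: [0.5476, 0.141, 0.2256]
tool_rot: [0.085, 0.996, 0.0, -0.001]
force: [-0.4, 0.8, 4.0]
opening: 0.001
grip_force: 1.8
```

```bash
python3 -c "
from h import *
st()"
```

```text
t 4.05 s,l,z 0.5159 0.2316 0.2256 force [-0.4  0.8  4. ] op 0.001
toolx.ex,ey -0.9999969214662006 0.0007586588436268304 tilt [-0.00232885  0.00039743]
```

Emit:
move_arm:
  targets:
    - {"angular": [0, 0, 0], "slide": [5, 0, 7], "jaw": 0}
    - {"angular": [0, 0, 0], "slide": [5, 0, 7], "jaw": 0}
    - {"angular": [0, 0, 0], "slide": [5, 0, 7], "jaw": 0}
    - {"angular": [0, 0, 0], "slide": [4, 0, 7], "jaw": 0}
    - {"angular": [0, 0, 0], "slide": [2, 0, 4], "jaw": 0}
    - {"angular": [0, 0, 0], "slide": [2, 0, 4], "jaw": 0}
    - {"angular": [0, 0, 0], "slide": [1, 0, 3], "jaw": 0}

```text
clock: 4.75
tcp_pos: [0.5251, 0.1446, 0.1867]
tool_rot: [0.085, 0.996, -0.0, -0.0]
force: [-2.2, 0.4, 2.3]
opening: -0.0
grip_force: 1.5
```

Emit:
move_arm:
  targets:
    - {"angular": [0, 0, 0], "slide": [0, 0, 2], "jaw": 0}
    - {"angular": [0, 0, 0], "slide": [0, 0, 2], "jaw": 0}
    - {"angular": [0, 0, 0], "slide": [0, 0, 1], "jaw": 0}

```text
clock: 5.05
tcp_pos: [0.5256, 0.1446, 0.1821]
tool_rot: [0.085, 0.996, -0.0, -0.0]
force: [-2.2, 0.9, 3.2]
opening: -0.001
grip_force: 1.4
```

```bash
python3 -c "
from h import *
st()"
```

```text
t 5.05 s,l,z 0.4935 0.2314 0.1821 force [-2.2  0.9  3.2] op -0.001
toolx.ex,ey -0.9999995880729152 0.0009073008490105006 tilt [-4.12380119e-05 -8.79775586e-05]
```

Near shut; continue in small steps until the force rises at the stop.

Emit:
move_arm:
  targets:
    - {"angular": [0, 0, 0], "slide": [0, 0, 1.5], "jaw": 0}
    - {"angular": [0, 0, 0], "slide": [0, 0, 1.5], "jaw": 0}

```text
clock: 5.25
tcp_pos: [0.5256, 0.1447, 0.1793]
tool_rot: [0.085, 0.996, 0.0, 0.0]
force: [-1.7, 0.5, 3.9]
opening: -0.0
grip_force: 1.5
```

Emit:
move_arm:
  targets:
    - {"angular": [0, 0, 0], "slide": [0, 0, 1], "jaw": 0}
    - {"angular": [0, 0, 0], "slide": [0, 0, 1], "jaw": 0}

```text
clock: 5.45
tcp_pos: [0.5254, 0.1447, 0.1772]
tool_rot: [0.085, 0.996, 0.0, -0.0]
force: [-3.3, 0.6, 3.0]
opening: -0.0
grip_force: 1.5
```

Emit:
move_arm:
  targets:
    - {"angular": [0, 0, 0], "slide": [0, 0, 0.5], "jaw": 0}
    - {"angular": [0, 0, 0], "slide": [0, 0, 0.5], "jaw": 0}

```text
clock: 5.65
tcp_pos: [0.5255, 0.1447, 0.177]
tool_rot: [0.085, 0.996, -0.0, -0.0]
force: [-4.4, -0.5, 9.6]
opening: -0.001
grip_force: 4.4
```

Emit:
move_arm:
  targets:
    - {"angular": [0, 0, 0], "slide": [0, 0, 0.5], "jaw": 0}
    - {"angular": [0, 0, 0], "slide": [0, 0, 0], "jaw": 0}

```text
clock: 5.85
tcp_pos: [0.5255, 0.1447, 0.1771]
tool_rot: [0.085, 0.996, -0.0, -0.0]
force: [-4.1, -0.1, 8.5]
opening: -0.001
grip_force: 4.4
```

Emit:
move_arm:
  targets:
    - {"angular": [0, 0, 0], "slide": [0, 0, -10], "jaw": 0}
    - {"angular": [0, 0, 0], "slide": [0, 0, -30], "jaw": 0}
    - {"angular": [0, 0, 0], "slide": [0, 0, -40], "jaw": 0}
    - {"angular": [0, 0, 0], "slide": [-12, -40, 0], "jaw": 0}
    - {"angular": [0, 0, 0], "slide": [-12, -40, 0], "jaw": 0}
    - {"angular": [0, 0, 0], "slide": [-12, -40, 0], "jaw": 0}
    - {"angular": [0, 0, 0], "slide": [-12, -40, 0], "jaw": 0}
    - {"angular": [0, 0, 0], "slide": [0, 0, 0], "jaw": 0}

```text
clock: 6.65
tcp_pos: [0.5468, -0.0261, 0.2562]
tool_rot: [0.088, 0.996, -0.001, 0.001]
force: [0.3, 0.5, 0.0]
opening: 0.001
grip_force: 0.0
```

Run:
```python
from h import *
st()
s=capture("scene");w=capture("wrist")
cv2.imwrite("pics/s3.png",np.hstack([cv2.resize(s["color"][60:270,220:420,::-1],(400,420),interpolation=3),cv2.resize(w["color"][:,:,::-1],(400,420),interpolation=3)]))
import pickle;pickle.dump(w,open("w.pkl","wb"));pickle.dump(s,open("s.pkl","wb"))
```

```text
t 6.65 s,l,z 0.5433 0.0668 0.2562 force [0.3 0.5 0. ] op 0.001
toolx.ex,ey -0.9999775843730218 0.005953201452324114 tilt [ 0.0025568  -0.00312486]
```

View pics/s3.png

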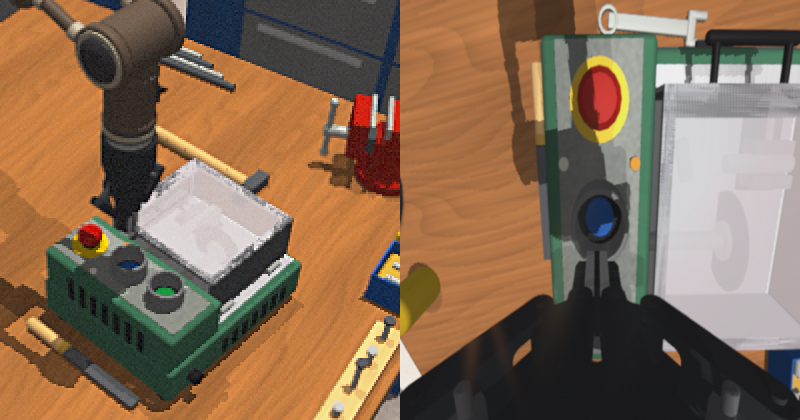

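The hood is shut flat, and the wrist view (right half) shows the blue well at (600,220), just ahead of the fingers.

Run:
```python
from h import *
import pickle
w=pickle.load(open("w.pkl","rb"))
hsv=cv2.cvtColor(w["color"],cv2.COLOR_RGB2HSV);m=cv2.inRange(hsv,(100,120,40),(125,255,255));m[:,:240]=0;m[:,320:]=0;m[:180]=0;m[260:]=0
v,u=np.nonzero(m);print(u.min(),u.max(),v.min(),v.max())
p=px2w(w,u.mean(),v.mean(),plane=.171);print("blue",p,p@ex,p@ey,px2w(w,u.mean(),v.mean()))
# rim: depth points at rim height near there
pts=[]
for vv in range(170,290):
    for uu in range(230,330):
        z=w["z_map"][vv,uu]
        if z>0:
            q=px2w(w,uu,vv,z=z)
            if .188<q[2]<.201 and np.hypot(*(q-p)[:2])<.036: pts.append(q)
pts=np.array(pts,np.float32);(cx,cy),r=cv2.minEnclosingCircle(pts[:,:2].copy())
q=np.array([cx,cy,.195]);print(len(pts),"rim",cx,cy,r,q@ex,q@ey,np.median(pts[:,2]))
```

```text
260 299 197 236
blue [ 0.5474006  -0.02135319  0.171     ] 0.543122273251666 0.07156513711525779 [ 0.54734221 -0.02134523  0.17119157]
1574 rim 0.5483546853065491 -0.021883077919483185 0.02852144092321396 0.544152255228855 0.07120430553151774 0.19459274
```

Emit:
move_arm:
  targets:
    - {"angular": [0, 0, 0], "slide": [0, 0, 15], "jaw": 0}
    - {"angular": [0, 0, 0], "slide": [0, 0, 15], "jaw": 0}
    - {"angular": [0, 0, 0], "slide": [0, 0, 15], "jaw": 0}
    - {"angular": [0, 0, 0], "slide": [0, 0, 0], "jaw": 0}
    - {"angular": [0, 0, 0], "slide": [0, 0, 0], "jaw": 0}

```text
clock: 7.25
tcp_pos: [0.5448, -0.0205, 0.2095]
tool_rot: [0.085, 0.996, 0.0, -0.001]
force: [-0.2, 0.5, 0.1]
opening: -0.0
grip_force: 0.0
```

```bash
python3 -c "
from h import *
st()"
```

```text
t 7.25 s,l,z 0.5404 0.072 0.2095 force [-0.2  0.5  0.1] op -0.0
toolx.ex,ey -0.9999970839784169 -0.00020795367545617394 tilt [-0.00239156  0.0002889 ]
```

Move 3 mm rearward, then down into the well to just above the face (z about 0.175).

Emit:
move_arm:
  targets:
    - {"angular": [0, 0, 0], "slide": [-3, -0.5, 0], "jaw": 0}
    - {"angular": [0, 0, 0], "slide": [0, 0, 0], "jaw": 0}
    - {"angular": [0, 0, 0], "slide": [0, 0, 9], "jaw": 0}
    - {"angular": [0, 0, 0], "slide": [0, 0, 9], "jaw": 0}
    - {"angular": [0, 0, 0], "slide": [0, 0, 9], "jaw": 0}
    - {"angular": [0, 0, 0], "slide": [0, 0, 6], "jaw": 0}
    - {"angular": [0, 0, 0], "slide": [0, 0, 0], "jaw": 0}

```text
clock: 7.95
tcp_pos: [0.5472, -0.0221, 0.176]
tool_rot: [0.085, 0.996, 0.0, -0.002]
force: [-0.5, 0.2, 0.0]
opening: 0.0
grip_force: 0.0
```

```bash
python3 -c "
from h import *
st()"
```

```text
t 7.95 s,l,z 0.543 0.0708 0.176 force [-0.5  0.2  0. ] op 0.0
toolx.ex,ey -0.9999941271722445 0.0009428932713535509 tilt [-0.00327751  0.00038322]
```

Now press: from the face at 0.171 to the stop at about 0.165.

Emit:
move_arm:
  targets:
    - {"angular": [0, 0, 0], "slide": [0, 0, 3], "jaw": 0}
    - {"angular": [0, 0, 0], "slide": [0, 0, 3], "jaw": 0}
    - {"angular": [0, 0, 0], "slide": [0, 0, 2], "jaw": 0}
    - {"angular": [0, 0, 0], "slide": [0, 0, 2], "jaw": 0}
    - {"angular": [0, 0, 0], "slide": [0, 0, 0.5], "jaw": 0}

```text
clock: 8.45
tcp_pos: [0.5488, -0.0222, 0.1678]
tool_rot: [0.085, 0.996, -0.0, 0.0]
force: [-0.8, -0.8, 3.7]
opening: -0.0
grip_force: 1.8
```

Emit:
move_arm:
  targets:
    - {"angular": [0, 0, 0], "slide": [0, 0, 0.5], "jaw": 0}
    - {"angular": [0, 0, 0], "slide": [0, 0, 0.5], "jaw": 0}

```text
clock: 8.65
tcp_pos: [0.5487, -0.0222, 0.1668]
tool_rot: [0.085, 0.996, -0.0, 0.0]
force: [-1.2, 0.7, 4.1]
opening: 0.002
grip_force: 2.0
```

Emit:
move_arm:
  targets:
    - {"angular": [0, 0, 0], "slide": [0, 0, 0.7], "jaw": 0}
    - {"angular": [0, 0, 0], "slide": [0, 0, 0.7], "jaw": 0}
    - {"angular": [0, 0, 0], "slide": [0, 0, 0.6], "jaw": 0}

```text
clock: 8.95
tcp_pos: [0.5488, -0.0222, 0.165]
tool_rot: [0.085, 0.996, -0.0, 0.0]
force: [-2.1, 0.4, 9.3]
opening: -0.003
grip_force: 4.8
```

Emit:
move_arm:
  targets:
    - {"angular": [0, 0, 0], "slide": [0, 0, 0.5], "jaw": 0}
    - {"angular": [0, 0, 0], "slide": [0, 0, 0.5], "jaw": 0}

```text
clock: 9.15
tcp_pos: [0.5488, -0.0222, 0.165]
tool_rot: [0.085, 0.996, -0.0, 0.0]
force: [-3.8, 0.4, 13.2]
opening: 0.001
grip_force: 6.8
```

The button is hard against its stop at z 0.165 with 13 N. Hold for about 0.8 s, then withdraw.

Emit:
move_arm:
  targets:
    - {"angular": [0, 0, 0], "slide": [0, 0, 0], "jaw": 0}
    - {"angular": [0, 0, 0], "slide": [0, 0, 0], "jaw": 0}
    - {"angular": [0, 0, 0], "slide": [0, 0, 0], "jaw": 0}
    - {"angular": [0, 0, 0], "slide": [0, 0, 0], "jaw": 0}
    - {"angular": [0, 0, 0], "slide": [0, 0, 0], "jaw": 0}
    - {"angular": [0, 0, 0], "slide": [0, 0, 0], "jaw": 0}
    - {"angular": [0, 0, 0], "slide": [0, 0, 0], "jaw": 0}
    - {"angular": [0, 0, 0], "slide": [0, 0, 0], "jaw": 0}

```text
clock: 9.95
tcp_pos: [0.5488, -0.0222, 0.165]
tool_rot: [0.085, 0.996, -0.0, 0.0]
force: [-4.4, 0.2, 11.6]
opening: 0.001
grip_force: 5.7
```

Emit:
move_arm:
  targets:
    - {"angular": [0, 0, 0], "slide": [0, 0, -5], "jaw": 0}
    - {"angular": [0, 0, 0], "slide": [0, 0, -8], "jaw": 0}
    - {"angular": [0, 0, 0], "slide": [0, 0, -12], "jaw": 0}
    - {"angular": [0, 0, 0], "slide": [0, 0, -20], "jaw": 0}
    - {"angular": [0, 0, 0], "slide": [0, 0, -30], "jaw": 0}
    - {"angular": [0, 0, 0], "slide": [0, 0, -30], "jaw": 0}
    - {"angular": [0, 0, 0], "slide": [0, 0, 0], "jaw": 0}
    - {"angular": [0, 0, 0], "slide": [0, 0, 0], "jaw": 0}

```text
clock: 10.75
tcp_pos: [0.5487, -0.0222, 0.2692]
tool_rot: [0.085, 0.996, -0.0, 0.001]
force: [0.4, 0.5, 0.3]
opening: -0.0
grip_force: 0.0
```

Run:
```python
from h import *
st()
s=capture("scene");w=capture("wrist")
cv2.imwrite("pics/s4.png",np.hstack([cv2.resize(s["color"][60:270,220:420,::-1],(400,420),interpolation=3),cv2.resize(w["color"][:,:,::-1],(400,420),interpolation=3)]))
hsv=cv2.cvtColor(w["color"],cv2.COLOR_RGB2HSV);m=cv2.inRange(hsv,(100,120,40),(125,255,255));m[:,:230]=0;m[:,330:]=0
v,u=np.nonzero(m);print(np.median([px2w(w,a,b)[2] for a,b in zip(u[::5],v[::5])]))
for a in (.02,.06,.10):  # hood top height, near front edge
    for d in (.46,.56): 
        P=ex*d+ey*(.1696+a)+np.array([0,0,.177]);R=np.array(s["R"]);c=R@P+s["t"];x=c[:2]/c[2];x=x*(1+s["k1"]*(x@x));K=s["camera_matrix"]
        print(d,a,px2w(s,K[0,0]*x[0]+K[0,2],K[1,1]*x[1]+K[1,2])[2].round(4))
```

```text
t 10.75 s,l,z 0.5446 0.071 0.2692 force [0.4 0.5 0.3] op -0.0
toolx.ex,ey -0.9999984111098845 0.0008043521102681639 tilt [ 0.00158295 -0.00018197]
0.1709475107299645
0.46 0.02 0.3144
0.56 0.02 0.1759
0.46 0.06 0.1741
0.56 0.06 0.1756
0.46 0.1 0.176
0.56 0.1 0.178
```

View pics/s4.png

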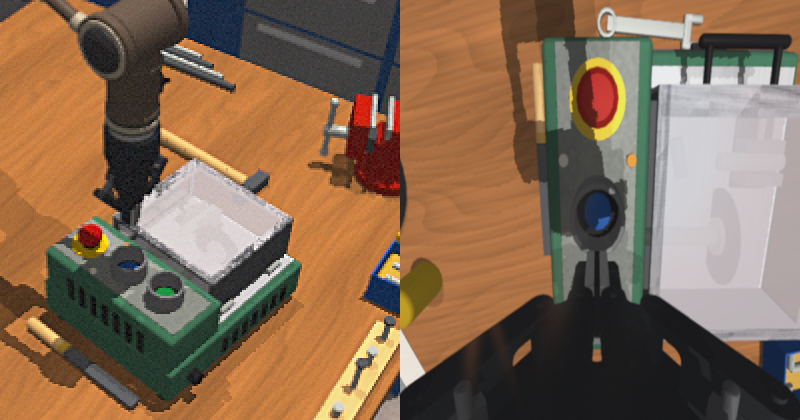

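The hood is flat (top at about 0.176), the blue button is back out (0.171), nothing else has moved, and the arm is clear.

```bash
python3 -c "
from h import *
print(hand_in())"
```

```text
the job is handed in; nothing more can be done
None
```

I pushed the hood fully shut, then pressed the blue reset button to its stop, held it for about 1 s and let it come back out; the job is handed in at about 11 s on the robot's clock.

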